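Stack the angle brackets heel over toe

TASK

Slide the blue L-bracket along the stand's white deck, without lifting it, onto the grey bracket until its front end meets the grey bracket's heel and it lies flat. Then lay the yellow bracket flat on top, heel up and at the same end as the grey heel, squared up over the grey bracket so that the heels alternate and the pile of three is level. Leave the other things on the bench where they are.

Things in the scene. Friction and masses are not known exactly. Their poses are not given: they have to be found in the camera images.
- stand: Fixed stacking stand, 70 wide (x), 345 long (y). Origin on the bench under the seat's middle, where the pile stands; y points back along the deck. Seat top z = 10; end stop's inner face y = -67, top z = 23. White deck y = 86 to 269, top z = 27; aluminium guides on it 56 apart, 6 high. Open gap y = 65 to 86, which the blue bracket bridges. All mm.
- stand_deck (a point): Middle of the stand's white loading deck, on its surface, 177 mm from the stand's origin along its y; axes as the stand's. The deck is 1 mm higher than the top of the grey plate.
- grey_bracket_centre (a point): Bare aluminium L-bracket, loose in the stand's seat, heel at the end stop. Side view: plate 130 long, 50 wide, 16 thick, with a heel across one end, 14 of the length, standing to 32 above the underside (mm), 0.3 kg. This point: mid-length, mid-width, 8 mm above the underside. x points to the heel (inner face x = 51, outer 65; plain end x = -65 mm), z up.
- blue_bracket_centre (a point): Blue bracket, loose on the white deck between the guides, heel at the rear (+y of the stand). Size, point and axes as for the grey one. Slides with 1 to 3 N. Fully home, its front end touches the inner face of the grey heel: its centre is then 14 mm nearer the deck than the grey centre and its heel overhangs the grey plain end.
- yellow_bracket_centre (a point): Yellow bracket, loose, flat on the bench at the right, heel up, turned any way. Size, point and axes as for the grey one. In place it rests on the grey heel and the blue plate, underside 42 mm above the bench, plain end just in front of the blue heel's inner face: no spare length there, but it may stand a few mm out at the grey heel's side.
- grey_bracket_heel (a point): Point under the heel of the grey bracket, 58 mm from its centre point along its length, at the same height; axes as the centre point.
- blue_bracket_heel (a point): Point under the heel of the blue bracket, 58 mm from its centre point along its length, at the same height; axes as the centre point.
- yellow_bracket_heel (a point): Point under the heel of the yellow bracket, 58 mm from its centre point along its length, at the same height; axes as the centre point.
- timer: White bench timer, 60 x 68 x 18 mm, near the front edge; origin at the centre of its underside. Bystander.
- marker_blue: Blue marker pen, 119 x 14 x 12 mm, lying near the front edge; origin at the centre of its underside. Bystander.
- tape_roll: Roll of tan tape, 68 mm across, 19 mm high, lying flat at the right; origin at the centre of its underside. Bystander.
- wash_bottle: Clear wash bottle with bent spout, 136 x 73 x 250 mm, standing at the right; origin at the centre of its underside. Bystander.
Mind the look-alikes: they are no part of the job. Of the things shaped like the part that bears grey_bracket_centre, the aluminium one is meant.

How it is judged:
On the way:
1. the blue bracket has been slid fully onto the grey one, against its heel, and lies flat (x of blue_bracket_centre in the frame of grey_bracket_centre between -0.02 and -0.009 m and y of blue_bracket_centre in the frame of grey_bracket_centre between -0.01 and 0.01 m and z of blue_bracket_centre in the frame of grey_bracket_centre between 0.013 and 0.019 m and angle between blue_bracket_centre's own z axis and vertical below 0.05 rad and angle between the x axis of blue_bracket_centre and the x axis of grey_bracket_centre, either way round below 0.12 rad and horizontal distance between blue_bracket_heel and grey_bracket_heel above 0.1 m), for 0.2 s.
At the end, for the whole second after the job is handed in: Grey in the seat within 10 mm; blue flat on it, heel at the deck end, front end within 6 mm of the grey heel, 10 mm sideways; yellow flat on top, heel over the grey heel, within 10 mm lengthwise and 12 mm sideways of grey. All level within 0.05 rad, 3 mm high, parallel to 0.12 rad, at rest (all of step 1 and x of grey_bracket_centre in the frame of stand between -0.01 and 0.01 m and y of grey_bracket_centre in the frame of stand between -0.01 and 0.01 m and z of grey_bracket_centre in the frame of stand between 0.015 and 0.021 m and x of yellow_bracket_centre in the frame of grey_bracket_centre between -0.01 and 0.013 m and y of yellow_bracket_centre in the frame of grey_bracket_centre between -0.012 and 0.012 m and z of yellow_bracket_centre in the frame of grey_bracket_centre between 0.029 and 0.035 m and angle between yellow_bracket_centre's own z axis and vertical below 0.05 rad and angle between the x axis of yellow_bracket_centre and the x axis of grey_bracket_centre, either way round below 0.12 rad and horizontal distance between yellow_bracket_heel and grey_bracket_heel below 0.022 m and linear speed of each of blue_bracket, yellow_bracket, grey_bracket below 0.02 m/s and angular speed of each of blue_bracket, yellow_bracket, grey_bracket below 0.15 rad/s); the robot touches nothing.
It fails at once if the blue bracket is lifted off (its plate more than 20 mm above the deck) or tipped over (height (world z) of blue_bracket_centre above 0.055 m or angle between blue_bracket_centre's own z axis and vertical above 0.35 rad).
It fails at once if the timer is shifted by more than 30 mm (distance of timer from where it was at the start of the episode above 0.03 m).
It fails at once if the marker blue is shifted by more than 30 mm (distance of marker_blue from where it was at the start of the episode above 0.03 m).
It fails at once if the tape roll is shifted by more than 30 mm (distance of tape_roll from where it was at the start of the episode above 0.03 m).
It fails at once if the wash bottle is shifted by more than 30 mm (distance of wash_bottle from where it was at the start of the episode above 0.03 m).
It also fails if it takes over 58 s, if anything falls off the work surface, if the arm or the gripper's body presses on something with over 40 N, if the wrist force passes 120 N, or if a joint passes its speed limit or range.

ROBOT

A 6-joint arm with a two-finger parallel gripper is mounted at the origin on a cart in front of the work surface, level with it; the furniture and walls round the work are solid. World frame = base frame: x ahead of the robot, y to its left, z up, the work surface at z = 0. Lengths are in m, angles in rad, forces in N, time in s.
With the tool pointing down it reaches from about 0.25 to 0.725 m from the base axis. Payload 4 kg.
Tool frame: the origin (TCP) lies between the finger pads; the fingertips stand 8 mm ahead of it and the grasp point (between the pads) lies 11 mm behind it; z points along the fingers, y is the line along which they close (so a half turn about z gives the same grasp; the last joint's range is limited). The gripper opens to 85 mm and grips with 20 to 120 N. Pads are 22 mm wide; open, the fingers measure 114 mm over their backs; the gripper's body (76 mm by 85 mm) begins 54 mm behind the grasp point. The pads swing forward as they close: fully open they stand 13 mm farther back than shut.
Start: joints at [-1.2, 0.241, 0.005, 1.335, 0, 1.571], TCP at [0.181, -0.466, 0.239] pointing down, gripper open.
Joint ranges: [-2.72, 2.72], [-1.05, 1.87], [-1.09, 1.28], [-1.99, 2.15], [-1.42, 1.44], [-3.14, 3.14]. Speed limits (rad/s): [2.79, 2.79, 3.14, 3.14, 3.14, 3.14].

INTERFACE

Orientations are given as a unit quaternion [x, y, z, w].
In Python, from workcell import status, viewer, bot gives the robot as it stands.
- The arm moves only by the tool servo_tool, never from a script. Its argument "commands" is a list of rows, each a list of 5 numbers: the finger opening in mm, from 0 to 85.4, then the shift along the tool's x, y, z in mm, then the turn about the tool's z in rad. A call has 1 to 20 rows; each row shifts and turns the commanded pose from where the row before left it, along the tool's axes as they then stand; what a row does not reach is not made up. A row lasts 1/8 s, in which the tool goes at most 62.5 mm and 10.7 degrees, less where a joint would pass 70% of its speed; a pose out of reach is approached as far as the arm can. A call is refused whole if a number of a shift passes 62.5 or a number of a turn 0.188, either way. A call with a gripper value outside its range is refused whole. The fingers move at their own pace and stop on an object; the grip force is fixed at half the most. Time passes only in rows, so rows that do not move let the fingers close. It gives the time, the measured TCP pose, the force, the opening and the grip force at its end, in the units of the state.
- status.get_obs(): the state, without advancing time (a new reading comes with each control period).
- viewer.camera(name): name is "scene" or "top" or "wrist"; returns (picture, depth): 480x640x3 uint8, red, green, blue; 480x640 float32, m along the optical axis (not along the pixel's ray), 0 where there is no reading.
- viewer.get_calibration(name): a dict with "camera_matrix" (3x3 intrinsics, pixels), "distortion" ([k1, k2, p1, p2, k3] as OpenCV has them; the pictures are not rectified), "R" (3x3) and "t" (3): a world point X has camera coordinates R X + t; the wrist camera has in their place "T_tool_cam" (4x4, takes a point from camera to tool coordinates, whose origin is the TCP and whose axes are the flange's). Camera axes: x right, y down, z forward; pixel columns grow to the right and rows downward; lengths in m; the calibration is good to about 2 mm. A picture is of the moment at which its call begins: read the wrist's pose just before it. get_calibration takes no time and is no camera call.
- bot.job_done(): hands the job in; it is judged then, once.
Trained networks look in the newest picture that a camera, given by its name, has taken for a name from the list of things; names that differ only in an ending like _2 or _b are one class to them, and where a whole thing is asked for, a point or a joint stands for the part that bears it (a point fixed in the world has none). Each returns a list of dicts, best first, with "p" (0 to 1); they miss things now and then, are a little off and sometimes report something else, mostly with a low value. They report only what shows in the picture. A call takes as long as a camera call. They do not tell look-alikes from the thing itself.
- viewer.masks_of(camera, label): "mask" (480x640 bool, what is visible of it) and "pixel" ([row, column] in pixels, amid what is visible of it).
- viewer.spot_point(camera, label): "pixel" ([row, column] in pixels: a listed point, or the origin of a listed thing).
The state is a dict: "clock": time; "joint_pos": joint angles; "joint_vel": joint speeds; "tau": joint torques, N m; "eef_pos": TCP position; "tool_rot": TCP orientation; "ft_force": force on the tool from outside, world axes, zero at the start; "ft_torque": the same for the moment, N m; "grip_width": finger opening in m; "grasp_force": force on a finger pad.
Only numpy, scipy, OpenCV 4.12 (cv2) and the standard library are available. Lean on these libraries where they do the work, as an engineer would, in place of code of your own. Each camera call takes 0.05 s, during which the arm holds its last target. There are 200 camera calls.

## Working session

There is one attempt and no reset: what is moved stays moved. The work goes in short steps, Python scripts to look and compute and a tool call to move; the robot and the scene stay as the last step left them, time stands still between calls to the robot, and variables do not carry over. Pictures are saved under pics/ and viewed, at most 10 in all, crops included, and the job is handed in when it is done.

Besides the shell and the picture viewer there is one more tool, called after "Call:" as name(argument=value, ...), one argument or row to a line, values as JSON. servo_tool: Moves the arm, as the interface text tells. Its arguments: {"type":"object","properties":{"commands":{"type":"array"}},"required":["commands"]}

```bash
ls; mkdir -p pics; cat > h.py <<'E'
import numpy as np, cv2
from workcell import status, viewer, bot
from scipy.spatial.transform import Rotation as Rn
def cam(name):
    o=status.get_obs(); p,d=viewer.camera(name); c=viewer.get_calibration(name)
    K=np.array(c["camera_matrix"]);D=np.array(c["distortion"])
    if name=="wrist":
        T=np.eye(4);T[:3,:3]=Rn.from_quat(o["tool_rot"]).as_matrix();T[:3,3]=o["eef_pos"]
        M=T@np.array(c["T_tool_cam"])
    else:
        R=np.array(c["R"]);M=np.eye(4);M[:3,:3]=R.T;M[:3,3]=-R.T@np.array(c["t"])
    return p,d,K,D,M
def cloud(c):
    p,d,K,D,M=c
    v,u=np.mgrid[0:480,0:640]
    r=cv2.undistortPoints(np.stack([u,v],-1).reshape(-1,1,2).astype(float),K,D).reshape(480,640,2)
    X=np.dstack([r*d[...,None],d])@M[:3,:3].T+M[:3,3]
    X[d==0]=np.nan
    return X
def onz(c,px,z):
    p,d,K,D,M=c
    r=cv2.undistortPoints(np.array([[[px[1],px[0]]]],float),K,D).ravel()
    w=M[:3,:3]@np.array([r[0],r[1],1]);return M[:3,3]+w*(z-M[2,3])/w[2]
def save(n,p): cv2.imwrite(f"pics/{n}.png",cv2.cvtColor(p,cv2.COLOR_RGB2BGR))
E
python3 - <<'E'
from h import *
Z={"stand_deck":.027,"stand":0,"grey_bracket_centre":.018,"blue_bracket_centre":.035,"yellow_bracket_centre":.008,"grey_bracket_heel":.018,"blue_bracket_heel":.035,"yellow_bracket_heel":.008,"tape_roll":0,"wash_bottle":0,"timer":0,"marker_blue":0}
c=cam("top");save("top",c[0])
for l,z in Z.items():
    for r in viewer.spot_point("top",l)[:3]: print(l,round(r["p"],2),np.round(r["pixel"]),np.round(onz(c,r["pixel"],z),3))
c=cam("scene");save("scene",c[0])
o=status.get_obs();print(o["clock"],o["eef_pos"],Rn.from_quat(o["tool_rot"]).as_matrix().round(2))
E
```

```text
pics
stand_deck 0.62 [228. 225.] [0.552 0.171 0.027]
stand 0.9 [244. 296.] [ 0.513 -0.006  0.   ]
stand 0.27 [310. 249.] [0.349 0.113 0.   ]
grey_bracket_centre 0.89 [257. 128.] [0.482 0.413 0.018]
grey_bracket_centre 0.67 [244. 295.] [ 0.511 -0.003  0.018]
blue_bracket_centre 0.86 [228. 227.] [0.549 0.165 0.035]
blue_bracket_centre 0.33 [241. 294.] [ 0.515 -0.003  0.035]
yellow_bracket_centre 0.71 [248. 318.] [ 0.502 -0.062  0.008]
yellow_bracket_centre 0.56 [258. 403.] [ 0.474 -0.273  0.008]
grey_bracket_heel 0.76 [232. 137.] [0.546 0.393 0.018]
grey_bracket_heel 0.7 [246. 316.] [ 0.504 -0.056  0.018]
grey_bracket_heel 0.58 [229. 222.] [0.55  0.18  0.018]
blue_bracket_heel 0.75 [229. 202.] [0.548 0.228 0.035]
yellow_bracket_heel 0.82 [239. 389.] [ 0.522 -0.241  0.008]
tape_roll 0.81 [192. 409.] [ 0.645 -0.296  0.   ]
tape_roll 0.37 [238. 392.] [ 0.526 -0.25   0.   ]
wash_bottle 0.87 [205. 474.] [ 0.608 -0.458  0.   ]
timer 0.9 [302. 323.] [ 0.367 -0.071  0.   ]
marker_blue 0.74 [306. 248.] [0.359 0.114 0.   ]
marker_blue 0.69 [230. 222.] [0.55  0.184 0.   ]
0.7 [ 0.18117637 -0.46601531  0.23932788] [[ 0.93  0.36 -0.  ]
 [ 0.36 -0.93 -0.  ]
 [-0.    0.   -1.  ]]
```

View pics/top.png

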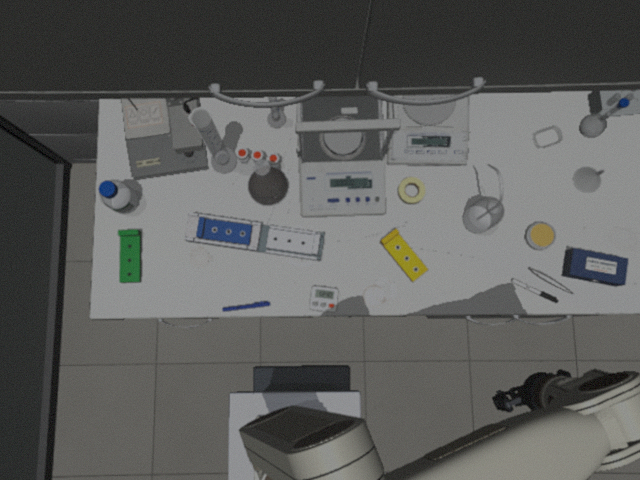

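View pics/scene.png

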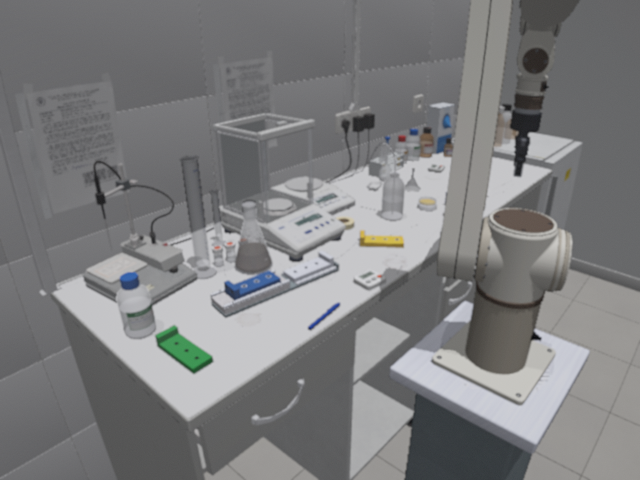

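The top view shows three things that could be taken for the grey bracket: the aluminium one in the stand's seat at (243,294), a green look-alike at (257,130), which is out, and the blue one on the deck at (230,228). I choose the aluminium one. The yellow bracket is at (257,403) with its heel at upper left (239,389). A flask stands close behind the deck at (185,268), with the balance behind the seat. Next is a close crop plus poses from depth.

```bash
python3 - <<'E'
from h import *
c=cam("top");p=c[0];X=cloud(c)
save("crop",cv2.resize(p[170:300,175:440],None,fx=3,fy=3,interpolation=cv2.INTER_CUBIC))
hsv=cv2.cvtColor(p,cv2.COLOR_RGB2HSV).astype(int)
def fit(m,n):
    P=X[m];P=P[np.isfinite(P[:,0])]
    r=cv2.minAreaRect((P[:,:2]*1000).astype(np.float32));print(n,len(P),np.round(r,1).tolist() if 0 else r,"z",np.nanpercentile(P[:,2],[5,50,95]).round(3))
    b=P[P[:,2]>np.nanpercentile(P[:,2],50)+.008];print("  heel",b.mean(0).round(3) if len(b) else None,len(b))
R=lambda a,b,cc,d:(np.indices((480,640))[0]>a)&(np.indices((480,640))[0]<b)&(np.indices((480,640))[1]>cc)&(np.indices((480,640))[1]<d)
fit((hsv[...,0]>100)&(hsv[...,0]<125)&(hsv[...,1]>120)&R(205,260,190,270),"blue")
fit((hsv[...,0]>20)&(hsv[...,0]<35)&(hsv[...,1]>120)&R(220,290,370,435),"yellow")
fit((X[...,2]>.008)&R(205,265,175,335),"stand+")
m=(X[...,2]>.02)&R(205,265,262,335);fit(m,"grey")
# obstacles: heights around
Y=X.reshape(-1,3);
for n,(a,b,cc,d) in {"flask":(165,207,245,292),"balance":(90,216,298,390),"cyl":(100,175,185,240),"scale2":(90,165,388,470),"bottle":(165,240,460,505)}.items():
    q=X[a:b,cc:d].reshape(-1,3);q=q[q[:,2]>.015]
    print(n,q.min(0).round(3),q.max(0).round(3))
E
```

```text
blue 835 ((541.3678588867188, 170.24371337890625), (127.43408966064453, 48.36749267578125), 81.56199645996094) z [0.038 0.042 0.059]
  heel [0.548 0.226 0.058] 91
yellow 923 ((481.7933654785156, -276.1568298339844), (127.6081771850586, 57.17443084716797), 37.58399963378906) z [0.01  0.015 0.03 ]
  heel [ 0.524 -0.239  0.03 ] 111
stand+ 4211 ((534.3424072265625, 96.338134765625), (144.966552734375, 396.92303466796875), 0.5430548787117004) z [0.012 0.03  0.054]
  heel [0.551 0.1   0.046] 1538
grey 1470 ((543.8778686523438, -16.357460021972656), (159.6519317626953, 132.59426879882812), 82.05111694335938) z [0.021 0.027 0.055]
  heel [ 0.569 -0.058  0.048] 514
flask [0.612 0.016 0.015] [0.715 0.118 0.191]
balance [ 0.575 -0.244  0.016] [ 0.873 -0.014  0.787]
cyl [0.582 0.042 0.015] [0.883 0.276 0.78 ]
scale2 [ 0.577 -0.444  0.016] [ 0.877 -0.147  0.785]
bottle [ 0.532 -0.497  0.015] [ 0.708 -0.423  0.252]
```

View pics/crop.png

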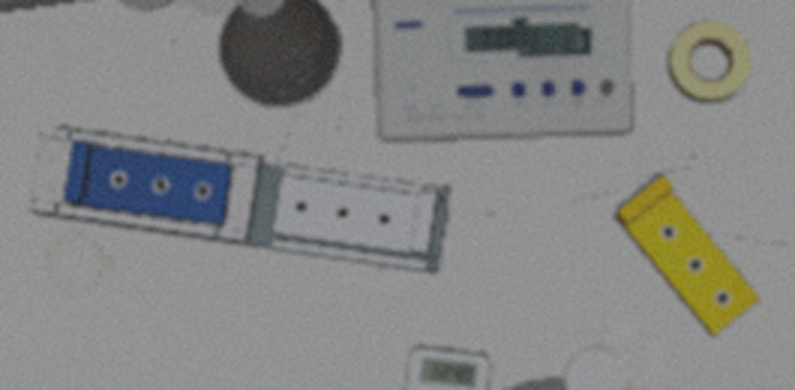

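Call:
servo_tool(
  commands=[
    [85,0,0,-5,-0.175],
    [85,0,0,-5,-0.175],
    [85,0,0,-5,-0.175],
    [85,0,0,-5,-0.175],
    [85,0,0,-5,-0.175],
    [85,0,0,-5,-0.175],
    [0,49,20,-3,0],
    [0,49,20,-3,0],
    [0,49,20,-3,0],
    [0,49,20,-3,0],
    [0,49,20,-3,0],
    [0,49,20,-3,0],
    [0,49,20,-3,0],
    [0,49,20,-3,0],
    [0,49,20,-3,0],
    [0,49,20,-3,0],
    [0,49,20,-3,0],
    [0,49,20,-3,0],
    [0,0,0,0,0],
    [0,0,0,0,0],
  ],
)

```text
clock: 3.25
eef_pos: [0.506, 0.0794, 0.305]
tool_rot: [0.758, 0.652, -0.001, -0.0]
ft_force: [-0.6, 1.0, -0.3]
grip_width: 0.0002
grasp_force: 0.0
```

```bash
cat >> h.py <<'E'
def to(x,y,z,yaw=None):
    "shift in tool axes (mm) and turn (rad) from the measured pose"
    o=status.get_obs();R=Rn.from_quat(o["tool_rot"]).as_matrix()
    a=np.arctan2(R[1,0],R[0,0])
    d=R.T@(np.array([x,y,z])-o["eef_pos"])*1000
    t=0 if yaw is None else -((np.radians(yaw)-a+np.pi)%(2*np.pi)-np.pi)
    print("shift mm",d.round(1),"turn",round(t,3),"pos",np.round(o["eef_pos"],4),"yaw",np.degrees(a).round(2),"t",o["clock"],"F",np.round(o["ft_force"],1))
E
python3 - <<'E'
from h import *
to(.5,.08,.3,81.5)
c=cam("wrist");save("w1",c[0]);np.save("w1.npy",cloud(c))
for l,z in {"stand_deck":.027,"stand":0,"grey_bracket_centre":.018,"blue_bracket_centre":.035,"grey_bracket_heel":.018,"blue_bracket_heel":.035}.items():
    for r in viewer.spot_point("wrist",l)[:2]: print(l,round(r["p"],2),np.round(r["pixel"]),np.round(onz(c,r["pixel"],z),3))
E
```

```text
shift mm [-0.3 -6.   5. ] turn -0.001 pos [0.506  0.0794 0.305 ] yaw 81.44 t 3.25 F [-0.6  1.  -0.3]
grey_bracket_centre 0.93 [256. 346.] [ 0.517 -0.     0.018]
blue_bracket_centre 0.76 [ 83. 350.] [0.544 0.171 0.035]
grey_bracket_heel 0.59 [306. 344.] [ 0.507 -0.058  0.018]
blue_bracket_heel 0.91 [ 11. 350.] [0.551 0.229 0.035]
```

View pics/w1.png

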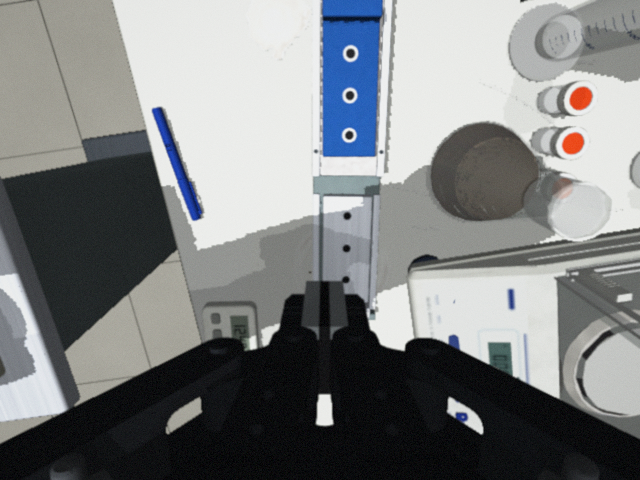

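The wrist view shows the blue bracket with holes at (52,350), (95,350) and (134,349) and its front edge at row 157. The grey plate's holes are at (215,347), (248,346) and (279,345), and its heel is hidden under the fingers. The flask stands well to the right.

```bash
python3 - <<'E'
from h import *
c=cam("wrist");p=c[0];g=cv2.cvtColor(p,cv2.COLOR_RGB2GRAY)
def hole(v,u):
    w=g[v-7:v+8,u-7:u+8].astype(float);k=np.clip(110-w,0,None);i,j=np.indices(w.shape)
    return [v-7+(k*i).sum()/k.sum(),u-7+(k*j).sum()/k.sum()]
for z,L in ((.043,[(52,350),(95,350),(134,349)]),(.026,[(215,347),(248,346),(279,345)])):
    Q=np.array([onz(c,hole(*q),z)[:2] for q in L]);d=Q[0]-Q[2]
    print(Q.round(4).tolist(),"mean",Q.mean(0).round(4),"ang",np.degrees(np.arctan2(d[1],d[0])).round(2))
b=((p[...,2].astype(int)-p[...,0])>80);b[:,:300]=0;b[:,400:]=0;b[180:]=0
r=b[60:150];cols=[(np.nonzero(x)[0].min(),np.nonzero(x)[0].max()) for x in r if x.any()]
l,rr=np.median(cols,0);print("edges",l,rr,onz(c,(105,l),.043).round(4),onz(c,(105,rr),.043).round(4))
v=np.nonzero(b[:,330])[0].max();print("front",v,onz(c,(v+.5,348),.043).round(4))
X=cloud(c);print("z blue/deck/grey",X[75,350,2],X[165,350,2],X[230,347,2])
E
```

```text
[[0.5471, 0.1948], [0.5423, 0.1597], [0.537, 0.1257]] mean [0.5421 0.1601] ang 81.7
[[0.5244, 0.0455], [0.519, 0.011], [0.5116, -0.0251]] mean [0.5183 0.0105] ang 79.73
edges 322.0 374.0 [0.5163 0.1548 0.043 ] [0.5631 0.1476 0.043 ]
front 155 [0.5336 0.1062 0.043 ]
z blue/deck/grey 0.0411783510667561 0.023920093313345825 0.025042746787807824
```

Call:
servo_tool(
  commands=[
    [0,46,6,25,0],
    [0,46,6,40,0],
    [0,46,6,60,0],
    [0,46,5.5,60,0],
    [0,0,0,0,0],
    [0,0,0,25,0],
    [0,0,0,25,0],
    [0,0,0,24,0],
    [0,0,0,0,0],
    [0,0,0,0,0],
  ],
)

```text
clock: 4.9
eef_pos: [0.5535, 0.2418, 0.0692]
tool_rot: [0.758, 0.652, 0.001, 0.0]
ft_force: [-0.0, -0.7, -0.5]
grip_width: -0.0003
grasp_force: 0.0
```

```bash
python3 - <<'E'
from h import *
to(.5304,.0892,.046,81.4)
E
```

```text
shift mm [-1.543e+02  1.000e-01  2.310e+01] turn -0.001 pos [0.5535 0.2418 0.0692] yaw 81.35 t 4.9 F [-0.  -0.7 -0.5]
```

Call:
servo_tool(
  commands=[
    [0,9,0,0,0],
    [0,8,0,0,0],
    [0,0,0,0,0],
    [0,0,0,12,0],
    [0,0,0,11,0],
    [0,0,0,0,0],
    [0,0,0,0,0],
  ],
)

```text
clock: 5.78
eef_pos: [0.5551, 0.2589, 0.0441]
tool_rot: [0.758, 0.652, -0.0, -0.0]
ft_force: [-0.3, -1.0, 0.1]
grip_width: 0.0
grasp_force: 0.0
```

```bash
python3 - <<'E'
from h import *
to(.5304,.0892,.046,81.4)
E
```

```text
shift mm [-171.4    1.    -1.9] turn -0.0 pos [0.5551 0.2589 0.0441] yaw 81.39 t 5.775 F [-0.3 -1.   0.1]
```

Call:
servo_tool(
  commands=[
    [0,-10,0.1,0,0],
    [0,-10,0.1,0,0],
    [0,-10,0.1,0,0],
    [0,-10,0.1,0,0],
    [0,-10,0,0,0],
    [0,-10,0.1,0,0],
    [0,-10,0.1,0,0],
    [0,-10,0.1,0,0],
    [0,-10,0.1,0,0],
    [0,-10,0,0,0],
    [0,-10,0.1,0,0],
    [0,-10,0.1,0,0],
    [0,-10,0.1,0,0],
    [0,-10,0,0,0],
    [0,-5,0,0,0],
    [0,0,0,0,0],
  ],
)

```text
clock: 7.78
eef_pos: [0.5339, 0.1142, 0.0439]
tool_rot: [0.758, 0.652, -0.001, 0.0]
ft_force: [-0.9, 1.0, -0.2]
grip_width: -0.0001
grasp_force: 0.2
```

```bash
python3 - <<'E'
from h import *
to(.5304,.0892,.046,81.4)
c=cam("top");save("t2",cv2.resize(c[0][170:300,175:375],None,fx=4,fy=4,interpolation=cv2.INTER_CUBIC))
E
```

```text
shift mm [-25.2   0.2  -2.1] turn -0.001 pos [0.5339 0.1142 0.0439] yaw 81.34 t 7.775 F [-0.9  1.  -0.2]
```

View pics/t2.png

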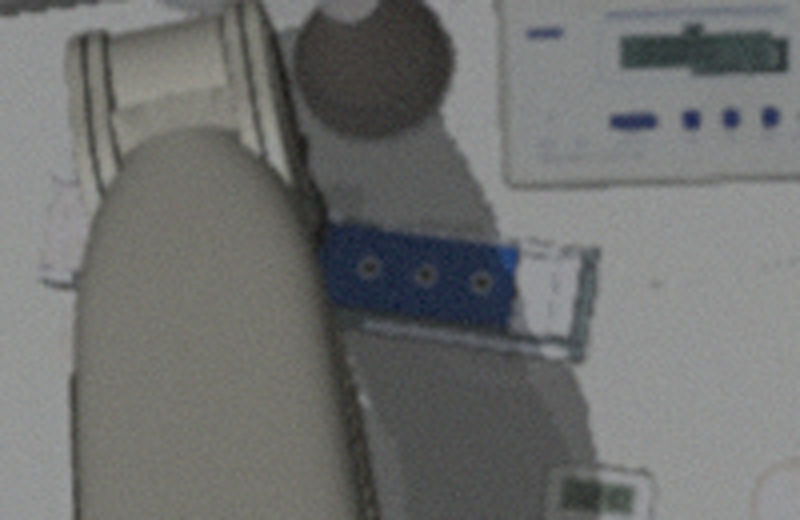

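The blue bracket is sliding straight, with its front edge at (285,512) and the grey heel at (300,575) in the crop, so about 25 mm is left. I'll finish slowly.

Call:
servo_tool(
  commands=[
    [0,-5,0,0,0],
    [0,-5,0,0,0],
    [0,-5,0,0,0],
    [0,-3,0,0,0],
    [0,-2,0,0,0],
    [0,-2,0,0,0],
    [0,-1,0,0,0],
    [0,0,0,0,0],
  ],
)

```text
clock: 8.82
eef_pos: [0.5312, 0.0926, 0.0444]
tool_rot: [0.758, 0.652, -0.0, 0.0]
ft_force: [-0.7, 0.7, -0.8]
grip_width: 0.0
grasp_force: 0.3
```

Call:
servo_tool(
  commands=[
    [0,-1,0,0,0],
    [0,-1,0,0,0],
    [0,-1,0,0,0],
    [0,0,0,0,0],
  ],
)

```text
clock: 9.32
eef_pos: [0.5308, 0.0898, 0.0445]
tool_rot: [0.758, 0.652, 0.0, 0.0]
ft_force: [0.1, 0.7, -1.8]
grip_width: 0.0004
grasp_force: 0.7
```

```bash
python3 - <<'E'
from h import *
to(.5304,.0892,.046,81.4)
E
```

```text
shift mm [-0.6 -0.3 -1.5] turn 0.0 pos [0.5308 0.0898 0.0445] yaw 81.4 t 9.325 F [ 0.1  0.7 -1.8]
```

Call:
servo_tool(
  commands=[
    [0,-1,0,0,0],
    [0,-1,0,0,0],
    [0,0,0,0,0],
  ],
)

```text
clock: 9.7
eef_pos: [0.5306, 0.0881, 0.0445]
tool_rot: [0.758, 0.652, 0.0, -0.0]
ft_force: [1.2, 3.4, -0.5]
grip_width: -0.0001
grasp_force: 1.7
```

Call:
servo_tool(
  commands=[
    [0,-1,0,0,0],
    [0,-1,0,0,0],
    [0,0,0,0,0],
  ],
)

```text
clock: 10.07
eef_pos: [0.5311, 0.0875, 0.0448]
tool_rot: [0.758, 0.653, 0.002, -0.001]
ft_force: [2.3, 7.2, -1.3]
grip_width: -0.0002
grasp_force: 3.8
```

Call:
servo_tool(
  commands=[
    [0,8,0,0,0],
    [0,12,0,0,0],
    [0,5,0,-10,0],
    [0,0,0,-50,0],
    [0,0,0,-55,0],
    [0,0,0,-55,0],
    [0,0,0,-55,0],
    [0,-20,-2,-30,0],
    [0,-45,-2,0,0],
    [0,-45,-2,0,0],
    [0,-45,-1,0,0],
    [0,-45,-1,0,0],
    [0,-45,-1,0,0],
    [0,0,0,0,0],
    [0,0,0,0,0],
  ],
)

```text
clock: 11.95
eef_pos: [0.4883, -0.1301, 0.2998]
tool_rot: [0.758, 0.652, 0.0, 0.0]
ft_force: [-0.2, 0.0, -0.8]
grip_width: 0.0003
grasp_force: 0.0
```

```bash
python3 - <<'E'
from h import *
to(.49,-.13,.3,81.4)
c=cam("wrist");save("w2",c[0])
for l,z in {"grey_bracket_centre":.018,"blue_bracket_centre":.034,"grey_bracket_heel":.018,"blue_bracket_heel":.034,"stand":0}.items():
    for r in viewer.spot_point("wrist",l)[:2]: print(l,round(r["p"],2),np.round(r["pixel"]),np.round(onz(c,r["pixel"],z),3))
E
```

```text
shift mm [ 0.4  1.7 -0.2] turn -0.0 pos [ 0.4883 -0.1301  0.2998] yaw 81.38 t 11.95 F [-0.2  0.  -0.8]
blue_bracket_centre 0.67 [ 20. 337.] [0.521 0.013 0.034]
grey_bracket_heel 0.81 [110. 334.] [ 0.509 -0.06   0.018]
```

View pics/w2.png

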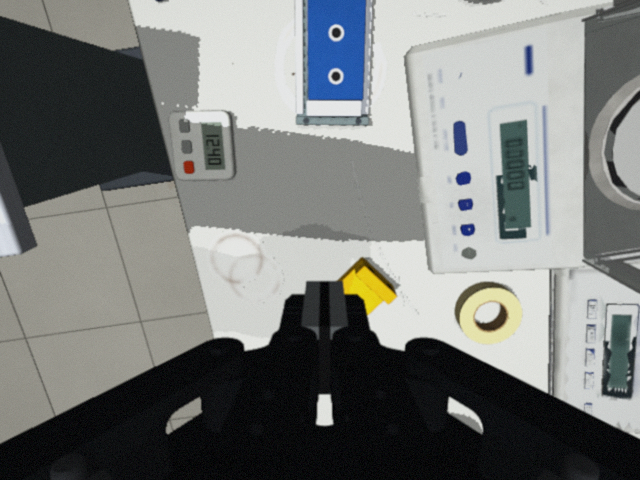

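The blue bracket lies flush against the grey heel, shown by the white strip at rows 101-116, cols 307-368, and it is square in the stand. The yellow heel is at (280,368). Next I'll look at the yellow one from close by.

Call:
servo_tool(
  commands=[
    [85,0,0,0,0.18],
    [85,0,0,0,0.18],
    [85,0,0,0,0.18],
    [85,0,0,0,0.18],
    [85,-44,22,8,0],
    [85,-44,22,8,0],
    [85,-44,22,8,0],
    [85,-44,22,8,0],
    [85,-44,22,8,0],
    [85,0,0,0,0],
    [85,0,0,0,0],
  ],
)

```text
clock: 13.62
eef_pos: [0.3913, -0.3558, 0.2593]
tool_rot: [0.939, 0.343, 0.0, -0.0]
ft_force: [0.5, -0.8, -0.2]
grip_width: 0.0846
grasp_force: 0.0
```

```bash
python3 - <<'E'
from h import *
to(.39,-.353,.25,40)
c=cam("wrist");p=c[0];save("w3",p)
hsv=cv2.cvtColor(p,cv2.COLOR_RGB2HSV).astype(int)
m=(hsv[...,0]>20)&(hsv[...,0]<33)&(hsv[...,1]>150);X=cloud(c)
n,lb,st,_=cv2.connectedComponentsWithStats(m.astype(np.uint8));k=1+np.argmax(st[1:,4]);print(st[k]);m=lb==k
P=X[m];print(np.nanpercentile(P[:,2],[5,30,50,95]).round(3))
for n,lo,hi in (("plate",.011,.02),("heel",.026,.036)):
    Q=P[(P[:,2]>lo)&(P[:,2]<hi)];print(n,len(Q),cv2.minAreaRect((Q[:,:2]*1000).astype(np.float32)),np.median(Q[:,:2],0))
for l in("yellow_bracket_centre","yellow_bracket_heel"):
    for r in viewer.spot_point("wrist",l)[:2]: print(l,round(r["p"],2),np.round(r["pixel"]),np.round(onz(c,r["pixel"],.008),4))
E
```

```text
shift mm [ 0.8 -3.   9.3] turn 0.003 pos [ 0.3913 -0.3558  0.2593] yaw 40.16 t 13.625 F [ 0.5 -0.8 -0.2]
[ 290    0   64  132 6832]
[0.014 0.014 0.015 0.016]
plate 6799 ((471.0190124511719, -283.729736328125), (104.00410461425781, 49.203956604003906), 37.323448181152344) [ 0.47279845 -0.28249157]
heel 0 ((0.0, 0.0), (0.0, 0.0), 0.0) [nan nan]
yellow_bracket_centre 0.58 [ 53. 322.] [ 0.4813 -0.2778  0.008 ]
  return _methods._mean(a, axis=axis, dtype=dtype,
  ret = um.true_divide(
```

View pics/w3.png

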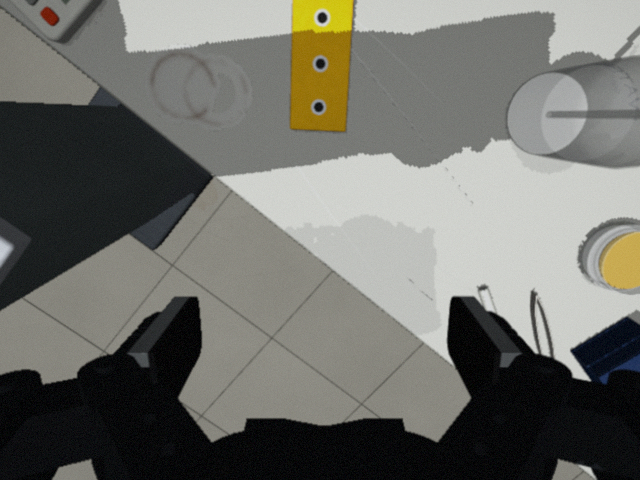

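Yellow bracket: holes at (17,322), (64,320) and (107,318), plain end at row 130. Its centre is about (0.4814, -0.276) and its heel axis about 37.4°.

Call:
servo_tool(
  commands=[
    [85,0,0,0,0.048],
    [85,30,-2,35,0],
    [85,30,-2,40,0],
    [85,30,-2,40,0],
    [85,30,-2,35,0],
    [85,0,0,0,0],
    [85,0,0,0,0],
  ],
)

```text
clock: 14.65
eef_pos: [0.4822, -0.2767, 0.1103]
tool_rot: [0.947, 0.321, 0.0, 0.0]
ft_force: [-0.7, 0.0, 0.7]
grip_width: 0.0849
grasp_force: 0.0
```

```bash
python3 - <<'E'
from h import *
to(.4814,-.276,.010,37.4)
E
```

```text
shift mm [ -0.2  -1.1 100.3] turn 0.002 pos [ 0.4822 -0.2767  0.1103] yaw 37.49 t 14.65 F [-0.7  0.   0.7]
```

Call:
servo_tool(
  commands=[
    [85,0,-1,25,0],
    [85,0,0,25,0],
    [85,0,0,20,0],
    [85,0,0,15,0],
    [85,0,0,8,0],
    [85,0,0,7,0],
    [85,0,0,0,0],
    [40,0,0,0,0],
    [40,0,0,0,0],
    [40,0,0,0,0],
    [40,0,0,0,0],
    [40,0,0,0,0],
    [40,0,0,0,0],
  ],
)

```text
clock: 16.27
eef_pos: [0.4817, -0.2765, 0.0103]
tool_rot: [0.947, 0.321, 0.001, 0.001]
ft_force: [-0.6, 0.3, 6.2]
grip_width: 0.0483
grasp_force: 64.6
```

Call:
servo_tool(
  commands=[
    [40,0,0,-6,0],
    [40,0,0,-15,0],
    [40,0,0,-30,0],
    [40,-8,0,-45,0],
    [40,-10,0,-45,0],
    [40,-10,0,-35,0],
    [40,0,0,0,0],
    [40,0,0,0,0.182],
    [40,0,0,0,0.182],
    [40,0,0,0,0.182],
    [40,0,0,0,0.182],
    [40,0,0,0,0.182],
    [40,0,0,0,0.182],
    [40,0,0,0,0.182],
    [40,0,0,0,0.182],
    [40,0,0,0,0.182],
    [40,0,0,0,0.182],
    [40,0,0,0,0.182],
    [40,0,0,0,0.182],
    [40,0,0,0,0.182],
  ],
)

```text
clock: 18.77
eef_pos: [0.2158, -0.4602, 0.1839]
tool_rot: [0.799, -0.588, 0.015, -0.122]
ft_force: [-0.4, -0.5, -3.2]
grip_width: 0.048
grasp_force: 63.8
```

```bash
python3 - <<'E'
from h import *
to(.5174,-.0055,.13,-98.6)
o=status.get_obs();print(o["grip_width"],o["grasp_force"],o["joint_pos"])
E
```

```text
shift mm [-330.2 -397.5  183.5] turn 0.465 pos [ 0.2158 -0.4602  0.1839] yaw -71.98 t 18.775 F [-0.4 -0.5 -3.2]
0.047971820244868194 63.80821466445923 [-1.25700548  0.37659151  0.0221765   1.33697504  0.21542892  3.14089515]
```

Call:
servo_tool(
  commands=[
    [40,0,0,0,-0.15],
    [40,0,0,0,-0.15],
    [40,0,0,0,0],
  ],
)

```text
clock: 19.15
eef_pos: [0.2168, -0.4596, 0.1841]
tool_rot: [0.878, -0.462, 0.032, -0.118]
ft_force: [0.3, -0.7, -3.9]
grip_width: 0.0485
grasp_force: 63.8
```

```bash
python3 - <<'E'
from h import *
to(.4,-.25,.18,-98.6)
o=status.get_obs();print(o["grip_width"],o["grasp_force"],o["joint_pos"],Rn.from_quat(o["tool_rot"]).as_matrix().round(3))
E
```

```text
shift mm [ -66.8 -260.6   71.6] turn 0.759 pos [ 0.2168 -0.4596  0.1841] yaw -55.1 t 19.15 F [ 0.3 -0.7 -3.9]
0.04851807132315248 63.81217360496521 [-1.25415242  0.37583116  0.02190461  1.33686256  0.21461089  2.84251882] [[ 0.571 -0.804  0.166]
 [-0.819 -0.546  0.177]
 [-0.052 -0.237 -0.97 ]]
```

Call:
servo_tool(
  commands=[
    [40,0,0,0,-0.18],
    [40,0,0,0,-0.18],
    [40,0,0,0,-0.18],
    [40,0,0,0,-0.18],
    [40,0,0,0,-0.18],
    [40,0,0,0,-0.18],
    [40,0,0,0,-0.18],
    [40,0,0,0,-0.18],
    [40,0,0,0,-0.18],
    [40,0,0,0,-0.18],
    [40,0,0,0,-0.18],
    [40,0,0,0,-0.18],
    [40,0,0,0,-0.18],
    [40,0,0,0,-0.18],
    [40,0,0,0,-0.18],
    [40,0,0,0,-0.18],
    [40,0,0,0,-0.18],
  ],
)

```text
clock: 21.28
eef_pos: [0.2175, -0.4597, 0.1848]
tool_rot: [0.495, 0.86, 0.119, 0.028]
ft_force: [0.4, -0.5, -2.1]
grip_width: 0.0484
grasp_force: 63.8
```

```bash
cat >> h.py <<'E'
def tilt():
    o=status.get_obs();R=Rn.from_quat(o["tool_rot"]).as_matrix();j=o["joint_pos"];a=j[0];z=R[:,2]
    print("t",o["clock"],"pos",np.round(o["eef_pos"],3),"z",z.round(3),"rad",(z[0]*np.cos(a)+z[1]*np.sin(a)).round(3),"lat",(-z[0]*np.sin(a)+z[1]*np.cos(a)).round(3),"j",np.round(j,3),"yaw",np.degrees(np.arctan2(R[1,0],R[0,0])).round(1),"w",round(o["grip_width"],4))
E
python3 -c "
from h import *
tilt()"
```

```text
t 21.275 pos [ 0.218 -0.46   0.185] z [ 0.166  0.176 -0.97 ] rad -0.116 lat 0.213 j [-1.253  0.375  0.023  1.337  0.215 -0.222] yaw 120.7 w 0.0484
```

Call:
servo_tool(
  commands=[
    [40,0,0,0,-0.18],
    [40,0,0,0,-0.18],
    [40,0,0,0,-0.18],
    [40,0,0,0,-0.18],
    [40,0,0,0,-0.18],
    [40,0,0,0,-0.18],
    [40,0,0,0,-0.18],
    [40,0,0,0,-0.18],
    [40,0,0,0,-0.18],
    [40,0,0,0,-0.18],
    [40,0,0,0,-0.18],
    [40,0,0,0,-0.18],
    [40,0,0,0,-0.18],
    [40,0,0,0,-0.18],
    [40,0,0,0,-0.18],
    [40,0,0,0,-0.18],
    [40,0,0,0,-0.15],
    [40,0,0,0,-0.15],
  ],
)

```text
clock: 23.52
eef_pos: [0.2784, -0.4323, 0.1845]
tool_rot: [0.846, -0.524, 0.018, -0.092]
ft_force: [0.8, 0.6, -3.3]
grip_width: 0.0481
grasp_force: 63.8
```

```bash
python3 -c "
from h import *
tilt()"
```

```text
t 23.525 pos [ 0.278 -0.432  0.184] z [ 0.128  0.136 -0.982] rad -0.064 lat 0.176 j [-1.1    0.346 -0.01   1.28   0.176 -3.138] yaw -63.2 w 0.0481
```

Call:
servo_tool(
  commands=[
    [40,0,0,0,-0.18],
    [40,0,0,0,-0.18],
    [40,0,0,0,-0.18],
    [40,0,0,0,0],
  ],
)

```text
clock: 24.02
eef_pos: [0.3886, -0.3398, 0.1847]
tool_rot: [0.927, -0.373, 0.019, -0.034]
ft_force: [-1.1, -1.2, -2.8]
grip_width: 0.0484
grasp_force: 63.9
```

```bash
python3 -c "
from h import *
tilt()"
```

```text
t 24.025 pos [ 0.389 -0.34   0.185] z [ 0.06   0.048 -0.997] rad 0.01 lat 0.076 j [-0.762  0.295 -0.07   1.196  0.077 -3.138] yaw -43.9 w 0.0484
```

Call:
servo_tool(
  commands=[
    [40,0,0,0,-0.18],
    [40,0,0,0,-0.18],
    [40,0,0,0,0],
  ],
)

```text
clock: 24.4
eef_pos: [0.4401, -0.2637, 0.1846]
tool_rot: [0.964, -0.267, 0.013, 0.005]
ft_force: [-0.4, -0.8, -1.9]
grip_width: 0.0484
grasp_force: 64.1
```

```bash
python3 -c "
from h import *
tilt()"
```

```text
t 24.4 pos [ 0.44  -0.264  0.185] z [ 0.022 -0.016 -1.   ] rad 0.027 lat -0.003 j [-5.380e-01  2.760e-01 -9.300e-02  1.174e+00 -3.000e-03 -3.139e+00] yaw -31.0 w 0.0484
```

Call:
servo_tool(
  commands=[
    [40,0,0,0,0.168],
    [40,0,0,0,0.168],
    [40,0,0,0,0.168],
    [40,0,0,0,0.168],
    [40,0,0,0,0.168],
    [40,0,0,0,0.168],
    [40,0,0,0,0.168],
    [40,-30,-4,5,0],
    [40,-44,-6,8,0],
    [40,-44,-6,8,0],
    [40,-44,-6,8,0],
    [40,-44,-6,6,0],
    [40,-30,-5,5,0],
    [40,-25,-4,0,0],
    [40,0,0,0,0],
    [40,0,0,0,0],
  ],
)

```text
clock: 26.4
eef_pos: [0.5152, -0.0161, 0.1422]
tool_rot: [-0.651, 0.759, -0.014, 0.002]
ft_force: [0.6, -1.4, -2.6]
grip_width: 0.0487
grasp_force: 64.1
```

```bash
python3 - <<'E'
from h import *
tilt();to(.5174,-.0055,.075,-98.6)
c=cam("wrist");save("w4",c[0])
c=cam("top");X=cloud(c);p=c[0]
for l,z in {"blue_bracket_heel":.034,"grey_bracket_heel":.018,"yellow_bracket_centre":.13,"yellow_bracket_heel":.13}.items():
    for r in viewer.spot_point("top",l)[:2]: print(l,round(r["p"],2),np.round(r["pixel"]),np.round(onz(c,r["pixel"],z),3))
E
```

```text
t 26.4 pos [ 0.515 -0.016  0.142] z [ 0.022 -0.018 -1.   ] rad 0.022 lat -0.018 j [-0.021  0.318 -0.153  1.078 -0.018 -1.439] yaw -98.7 w 0.0487
shift mm [-11.8   1.   67. ] turn -0.003 pos [ 0.5152 -0.0161  0.1422] yaw -98.75 t 26.4 F [ 0.6 -1.4 -2.6]
blue_bracket_heel 0.74 [310. 247.] [0.348 0.115 0.034]
grey_bracket_heel 0.71 [234. 134.] [0.541 0.401 0.018]
yellow_bracket_heel 0.48 [239. 326.] [ 0.505 -0.078  0.13 ]
```

View pics/w4.png

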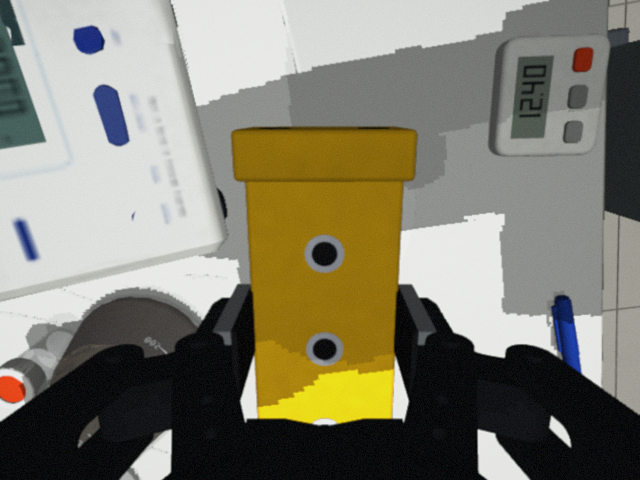

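The yellow bracket is held straight, with its heel top face at rows 128-180, cols 232-416. It clears the balance (left) and the flask. I'll work out its offset in the hand.

```bash
python3 - <<'E'
from h import *
c=cam("wrist");o=status.get_obs();R=Rn.from_quat(o["tool_rot"]).as_matrix();z=o["eef_pos"][2]+.022
for v,u in ((128,325),(180,325),(154,232.5),(154,416)): print(v,u,((onz(c,(v,u),z)-o["eef_pos"])@R*1000).round(1))
X=cloud(c);print(((X[154,325]-o["eef_pos"])@R*1000).round(1),((X[210,325]-o["eef_pos"])@R*1000).round(1))
E
```

```text
128 325 [ 64.9  -0.5 -21.1]
180 325 [ 51.3  -0.5 -21.3]
154 232.5 [ 58.1 -25.3 -20.5]
154 416 [ 58.3  23.6 -21.8]
[ 58.2  -0.5 -21. ] [39.1 -0.4 -4.6]
```

Call:
servo_tool(
  commands=[
    [40,-6,1,5,0],
    [40,-5,0,15,0],
    [40,0,0,20,0],
    [40,0,0,20,0],
    [40,0,0,12,0],
    [40,0,0,6,0],
    [40,0,0,4,0],
    [40,0,0,0,0],
    [40,0,0,0,0],
  ],
)

```text
clock: 27.88
eef_pos: [0.5187, -0.0054, 0.0611]
tool_rot: [-0.652, 0.758, -0.015, 0.003]
ft_force: [0.0, -0.7, -3.3]
grip_width: 0.0485
grasp_force: 64.0
```

```bash
python3 - <<'E'
from h import *
to(.5172,-.0065,.0535,-98.6)
c=cam("scene");save("s5",cv2.resize(c[0][230:330,200:350],None,fx=5,fy=5,interpolation=cv2.INTER_CUBIC))
E
```

```text
shift mm [1.2 1.5 7.5] turn -0.0 pos [ 0.5187 -0.0054  0.0611] yaw -98.62 t 27.875 F [ 0.  -0.7 -3.3]
```

View pics/s5.png

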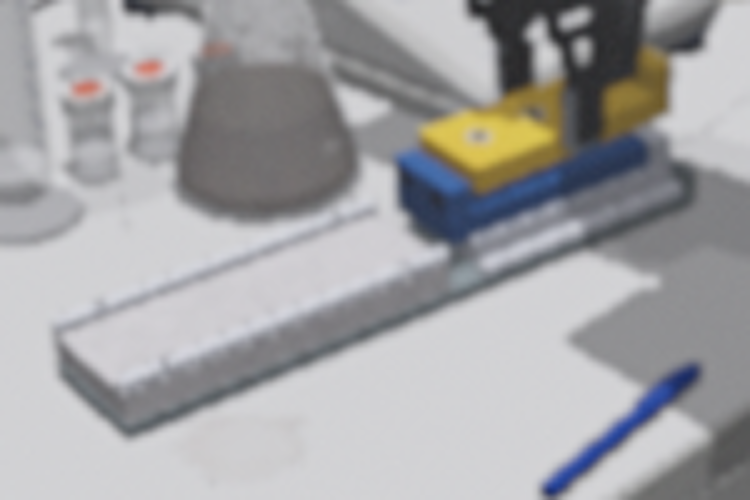

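The scene shows the yellow bracket just above the pile, aligned, with its plain end at (150,470) clearing the blue heel at (165,440). I'll lower the last few mm.

Call:
servo_tool(
  commands=[
    [40,1,1.5,2,0],
    [40,0,0,2,0],
    [40,0,0,1.5,0],
    [40,0,0,1,0],
    [40,0,0,0,0],
  ],
)

```text
clock: 28.55
eef_pos: [0.5167, -0.0063, 0.0538]
tool_rot: [-0.652, 0.758, -0.014, 0.003]
ft_force: [0.7, 0.1, -2.7]
grip_width: 0.0483
grasp_force: 64.1
```

Call:
servo_tool(
  commands=[
    [40,0,0,1,0],
    [40,0,0,0.5,0],
    [40,0,0,0,0],
  ],
)

```text
clock: 28.92
eef_pos: [0.5168, -0.0064, 0.0529]
tool_rot: [-0.652, 0.758, -0.014, 0.003]
ft_force: [-1.0, -0.5, 3.2]
grip_width: 0.0484
grasp_force: 64.6
```

Contact is starting (force has risen by about 6 N). I'll release gently and go straight up.

Call:
servo_tool(
  commands=[
    [52,0,0,0,0],
    [58,0,0,0,0],
    [66,0,0,0,0],
    [75,0,0,0,0],
    [75,0,0,-5,0],
    [75,0,0,-15,0],
    [75,0,0,-30,0],
    [75,0,0,-45,0],
    [75,0,0,-45,0],
    [75,0,0,-45,0],
    [75,0,0,-40,0],
    [75,45,30,0,0],
    [75,55,35,0,0],
    [75,55,35,0,0],
    [75,40,25,0,0],
    [75,0,0,0,0],
  ],
)

```text
clock: 30.92
eef_pos: [0.3605, -0.1741, 0.2784]
tool_rot: [-0.65, 0.76, -0.015, 0.003]
ft_force: [0.1, -0.0, 0.2]
grip_width: 0.0749
grasp_force: 0.0
```

```bash
python3 - <<'E'
from h import *
tilt()
c=cam("top");X=cloud(c);p=c[0]
s=cam("scene");a=cv2.resize(p[210:270,230:340],(760,300),interpolation=cv2.INTER_CUBIC) if 0 else cv2.resize(p[205:265,230:345],None,fx=5,fy=5,interpolation=cv2.INTER_CUBIC)
b=cv2.resize(s[0][240:300,255:370],None,fx=5,fy=5,interpolation=cv2.INTER_CUBIC)
save("fin",np.vstack([a,b]))
hsv=cv2.cvtColor(p,cv2.COLOR_RGB2HSV).astype(int);m=(hsv[...,0]>18)&(hsv[...,0]<35)&(hsv[...,1]>110);m[:205]=0;m[270:]=0;m[:,:230]=0;m[:,345:]=0
P=X[m];P=P[(P[:,2]>.05)&(P[:,2]<.066)];print(len(P),cv2.minAreaRect((P[:,:2]*1000).astype(np.float32)),np.median(P,0))
A=np.c_[P[:,:2],np.ones(len(P))];print("slope",np.linalg.lstsq(A,P[:,2],rcond=None)[0])
E
```

```text
t 30.925 pos [ 0.361 -0.174  0.278] z [ 0.024 -0.019 -1.   ] rad 0.03 lat -0.007 j [-0.445  0.003 -0.169  1.369 -0.007 -1.86 ] yaw -98.9 w 0.0749
849 ((515.8890380859375, -4.022247314453125), (129.03529357910156, 50.718013763427734), 81.23251342773438) [5.15450273e-01 4.70708855e-04 5.73461144e-02]
slope [-0.00716792 -0.00399767  0.06094068]
```

View pics/fin.png

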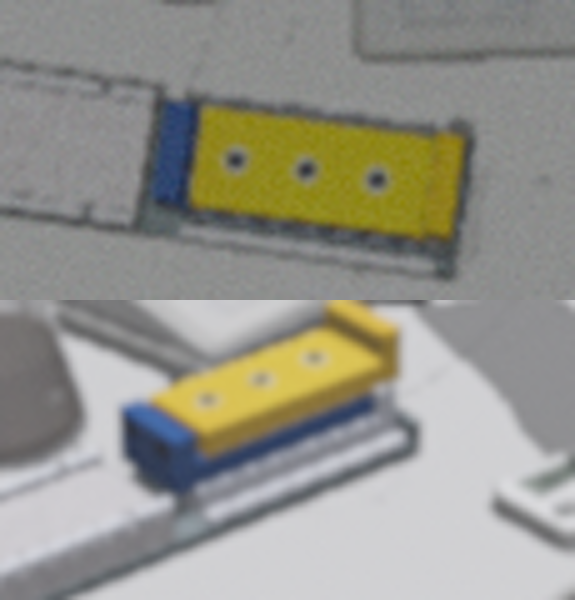

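The final view shows the yellow bracket flat and square on the pile. Its heel (185,445) is over the grey heel and its plain end meets the blue heel (150,175), with slope below 0.01.

```bash
python3 -c "
from h import *
print(bot.job_done())"
```

```text
the job is handed in; nothing more can be done
None
```

I handed the job in at about 31 s: the blue bracket is slid home against the grey heel, the yellow bracket lies level on top with its heel over the grey one, the arm is clear, and no verdict came back; partway through, a wrong turn tilted the tool, which I corrected to within about 1.5° before placing the yellow bracket.

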